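# Feed the blade cassette home with the push stick

## Task

The vegetable slicer's blade cassette is sharp, so do not touch it with the gripper: take the wooden push stick by its handle and use it to feed the cassette from the loading tray into the narrow guide channel, until it bears firmly on the sprung depth stop, somewhere inside. Hold it pressed home there for a moment with about 15 N, never pushing with more than 20 N, then draw the stick out and lay it down on the worktop, flat on its base, clear of the slicer; leave the other things alone.

Things in the scene. Friction and masses are not known exactly. Their poses are not given: they have to be found in the camera images.
- channel_mouth (a point): Mouth of the guide channel of the slicer, a fixed white and aluminium base: middle of the channel floor, 10 mm above the worktop. x is level and points into the channel (feed direction), z up. The channel is 160 mm long, 38 mm wide inside, 23 mm high under two overhanging lips whose tops are 27 mm above its floor, with an open slot 22 mm wide between them.
- loading_tray (a point): Back edge of the open loading tray, at the middle of its floor, 120 mm before the mouth, same axes and floor height as the mouth. The tray is 60 mm wide with side walls 15 to 17 mm high that narrow as a funnel over the last 42 mm before the mouth; its back end is open, so the stick enters from here.
- channel_end (a point): Closed far end of the channel, 160 mm past the mouth, floor height. Before it a depth stop (grey saddle over the rails, steel thumb screw 16 mm beyond its pad's face) is set differently each time and not measured: the face of its sprung pad stands 108 to 136 mm past the mouth, and gives about 1 mm per 3 N, up to 9 mm.
- brake_nose (a point): Spring nose in the right-hand side wall, 88 mm past the mouth. From where the cassette's nose meets it, all the way to the stop, it presses on the cassette's side and brakes it: pushing then takes about 3 to 6 N, more if pushed askew. It also keeps the cassette in place when the stick is drawn back.
- cassette: Blade cassette: black block 60 mm long (x), 36 wide (y), 20 high, four thin steel blades on top, about 0.15 kg. Origin at the centre of its underside; x points to the nose that enters the channel; the flat tail that is pushed is 30 mm behind the origin. It starts loose in the loading tray, up to 3 mm off-centre and 0.1 rad askew.
- stick_handle (a point): Middle of the push stick's handle, the point to grip, 34 mm above the stick's underside. The handle is an upright wooden block 46 mm long (x), 20 wide (y), top 52 mm above the underside, standing on the stick's bar (200 long, 20 wide, 14 high). x points along the bar to its pushing tip, 120 mm ahead; the other end is 80 mm behind; z up. Starts on its base on the worktop, 0.12 kg.
- push_stick: The whole push stick; origin on its underside below the middle of the handle, same axes as stick_handle.
- lemon: A lemon, bystander, 72 mm.
- mug: A pale green mug, bystander, 72 mm high.
- pepper: A pepper pot with green cap, bystander, 106 mm high.
- honey: A jar with red lid, bystander, 86 mm high.
There are look-alikes about, which are no part of the job. What is shaped like the cassette but green is not meant.

How it is judged:
By the outcome, as a careful person would: the job done as asked, in the order asked, and still so for the second after the job is handed in, with the robot touching nothing.
It also fails if it takes over 70 s, if anything falls off the work surface, if the arm or the gripper's body presses on something with over 40 N, if the wrist force passes 120 N, or if a joint passes its speed limit or range.

## Robot

A 6-joint arm with a two-finger parallel gripper is mounted at the origin on a cart in front of the work surface, level with it; the furniture and walls round the work are solid. World frame = base frame: x ahead of the robot, y to its left, z up, the work surface at z = 0. Lengths are in m, angles in rad, forces in N, time in s.
With the tool pointing down it reaches from about 0.275 to 0.85 m from the base axis. Payload 19 kg.
Tool frame: the origin (TCP) lies at the very end of the fingers, on their centre line; the grasp point (between the pads) lies 19 mm behind it; z points along the fingers, y is the line along which they close (so a half turn about z gives the same grasp; the last joint's range is limited). The gripper opens to 85 mm and grips with 20 to 120 N. Pads are 22 mm wide; open, the fingers measure 114 mm over their backs; the gripper's body (76 mm by 85 mm) begins 54 mm behind the grasp point. The pads swing forward as they close: fully open they stand 13 mm farther back than shut.
Start: joints at [-0.134, 0.15, 1.437, -0, 1.554, -0.134], TCP at [0.575, -0, 0.231] pointing down, gripper open.
Joint ranges: [-2.8, 2.8], [-0.68, 2.1], [0.12, 2.68], [-1.39, 4.53], [0.16, 2.79], [-2.81, 2.81]. Speed limits (rad/s): [1.89, 1.89, 2.22, 3.01, 3.01, 3.01].

## Interface

Orientations are given as a unit quaternion [w, x, y, z].
In Python, from cell import manip, eyes gives the robot as it stands. The module is installed in compiled form; this text tells all that it offers.
- The arm moves only by the tool move_arm, never from a script. Its argument "series" is a list that holds one entry, the list of rows, each a list of 5 numbers: the shift along the tool's x, y, z normalised to -1 to 1, where 1 is 0.12 m, then the turn about the tool's z normalised to -1 to 1, where 1 is pi rad, then the opening in per cent of the stroke, from 0 (shut) to 100 (fully open). In form: [[[tx, ty, tz, twist, claw], ...]]. A call has 1 to 20 rows; each row is the pose to reach, as a shift and turn from the pose commanded when the call began, along the tool's axes at that moment, turning the shorter way round; what a row does not reach only later rows make up. A row lasts 1/8 s, in which the tool goes at most 62.5 mm and 10.7 degrees, less where a joint would pass 70% of its speed; a pose out of reach is approached as far as the arm can. A call with a number of a shift or a turn outside -1 to 1 is refused whole. A call with a gripper value outside its range is refused whole. The fingers move at their own pace and stop on an object; "force" is the grip in N (left out, the last holds). Time passes only in rows, so rows that repeat a pose let the fingers close. It gives the time, the measured TCP pose, the force, the opening and the grip force at its end, in the units of the state.
- manip.sense(): the state, without advancing time (a new reading comes with each control period).
- eyes.capture(name): name is "scene" or "side" or "wrist"; returns the picture (480x640x3 uint8, blue, green, red); there is no depth.
- eyes.calibration(name): a dict with "fx", "fy", "cx", "cy" (pixels), "k1" (the pictures are not rectified: a ray, as slopes to the right and down, at radius r is drawn at 1 + k1 r^2 times it, then the intrinsics apply), "R" (3x3) and "t" (3): a world point X has camera coordinates R X + t. Camera axes: x right, y down, z forward; pixel columns grow to the right and rows downward; lengths in m; the calibration is good to about 2 mm. A picture is of the moment at which its call begins: read the wrist's pose just before it. calibration takes no time and is no camera call; for the wrist camera it gives the pose at the moment of the call.
- manip.job_done(): hands the job in; it is judged then, once.
The state is a dict: "clock": time; "q": joint angles; "joint_vel": joint speeds; "joint_efforts": joint torques, N m; "ee_pos": TCP position; "eef_rot": TCP orientation; "contact_force": force on the tool from outside, world axes, zero at the start; "ft_torque": the same for the moment, N m; "finger_gap": finger opening in m; "gripper_force": force on a finger pad.
Only numpy, scipy, OpenCV 4.12 (cv2) and the standard library are available. Lean on these libraries where they do the work, as an engineer would, in place of code of your own. Each camera call takes 0.05 s, during which the arm holds its last target. There are 200 camera calls.

## Working session

There is one attempt and no reset: what is moved stays moved. The work goes in short steps, Python scripts to look and compute and a tool call to move; the robot and the scene stay as the last step left them, time stands still between calls to the robot, and variables do not carry over. Pictures are saved under pics/ and viewed, at most 10 in all, crops included, and the job is handed in when it is done.

Besides the shell and the picture viewer there is one more tool, called as name(argument=value, ...), one argument or row to a line, values as JSON. move_arm: Moves the arm, as the interface text tells. Its arguments: {"type":"object","properties":{"series":{"type":"array"},"force":{"type":"number"}},"required":["series"]}

```bash
mkdir -p pics
cat > h.py <<'E'
import numpy as np, cv2
from cell import manip, eyes
def ray(c,u,v):
    K=np.array([[c['fx'],0,c['cx']],[0,c['fy'],c['cy']],[0,0,1.]])
    n=cv2.undistortPoints(np.array([[[u,v]]],float),K,np.array([c['k1'],0,0,0.]))[0,0]
    R=np.array(c['R']);t=np.array(c['t'])
    d=R.T@np.array([n[0],n[1],1]);return -R.T@t,d/np.linalg.norm(d)
def onz(c,u,v,z):
    o,d=ray(c,u,v);return o+d*(z-o[2])/d[2]
def tri(c1,p1,c2,p2):
    o1,d1=ray(c1,*p1);o2,d2=ray(c2,*p2)
    s=np.linalg.lstsq(np.c_[d1,-d2],o2-o1,rcond=None)[0]
    a,b=o1+d1*s[0],o2+d2*s[1];return (a+b)/2,np.linalg.norm(a-b)
def proj(c,X):
    K=np.array([[c['fx'],0,c['cx']],[0,c['fy'],c['cy']],[0,0,1.]])
    R=np.array(c['R']);return cv2.projectPoints(np.array(X,float).reshape(-1,1,3),cv2.Rodrigues(R)[0],np.array(c['t'],float),K,np.array([c['k1'],0,0,0.]))[0][:,0]
E
python3 - <<'E'
from h import *
np.set_printoptions(precision=3,suppress=True)
for n in ("scene","side","wrist"):
    c=eyes.calibration(n);cv2.imwrite(f"pics/{n}0.png",eyes.capture(n));np.savez(f"{n}0.npz",**c)
    print(n,-np.array(c['R']).T@c['t'],np.array(c['R'])[2],c['fx'],c['k1'])
print(manip.sense())
E
```

```text
scene [0.218 0.834 0.727] [ 0.334 -0.691 -0.641] 462.03112357001925 -0.02657837834020294
side [0.442 0.9   0.678] [ 0.135 -0.767 -0.627] 496.7712662088672 -0.0019385854714872907
wrist [0.577 0.071 0.374] [-0.001 -0.28  -0.96 ] 416.6223674312376 -0.04194407969913877
{'clock': 0.15, 'q': array([-0.134,  0.151,  1.438,  0.   ,  1.554, -0.134]), 'joint_vel': array([-0.001, -0.   , -0.002,  0.001, -0.001, -0.   ]), 'joint_efforts': array([  0.002, -71.338, -57.104,  -0.   ,   0.007,  -0.   ]), 'ee_pos': array([0.575, 0.   , 0.231]), 'eef_rot': array([-0.   ,  0.707,  0.707, -0.   ]), 'contact_force': array([-0.517,  0.213, -0.013]), 'ft_torque': array([-0.034,  0.024, -0.016]), 'gripper_force': 0.0, 'finger_gap': 0.08530193077259}
```

View pics/scene0.png

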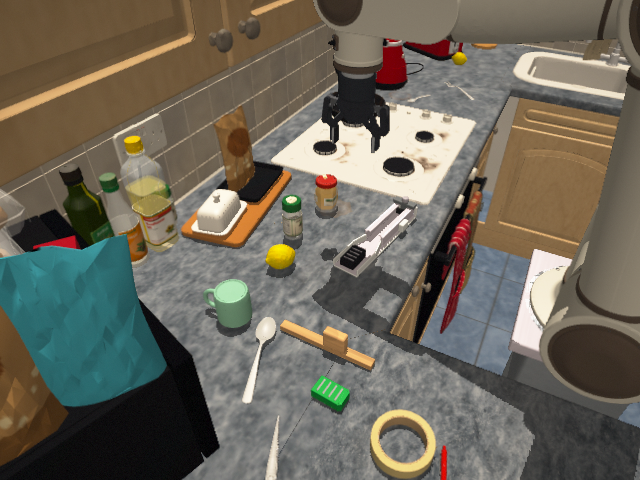

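View pics/side0.png

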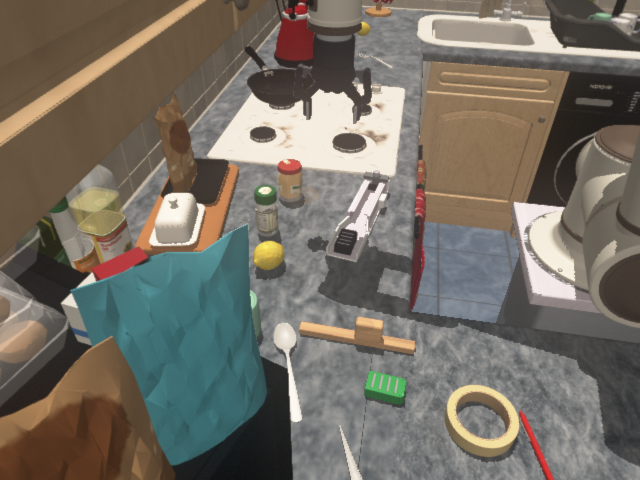

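View pics/wrist0.png

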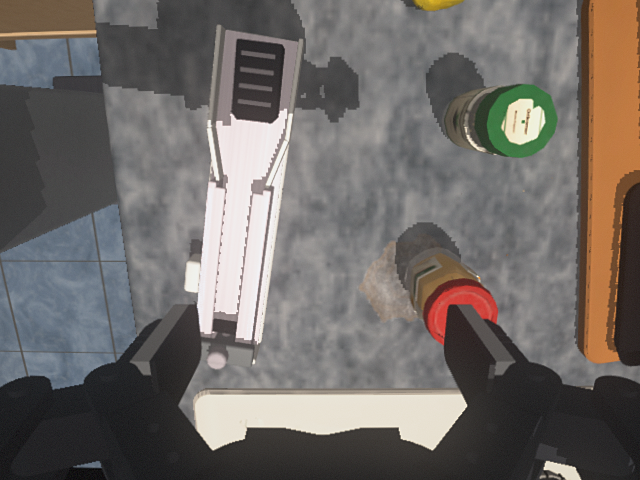

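The scene shows the wooden push stick at scene (328,343), with its handle at (335,340). Its long side, and so its tip, is towards (283,325). The slicer tray is at (355,255) and the channel runs back to its thumb screw at (400,210). Cassette candidates are the black block with four blades in the tray (scene (353,257), wrist (258,80)) and the green block (scene (330,392)). The black one in the tray fits; the green one is the look-alike named in the text. The wrist view shows the slicer with its tray at the top and the thumb screw at (217,357).

Run:
```python
from h import *
np.set_printoptions(precision=4,suppress=True)
C={n:dict(np.load(f"{n}0.npz")) for n in("scene","side","wrist")}
print("tip,end,handle top mid tri:")
for a,b in [((283,325),(302,330)),((373,362),(413,348)),((337,333),(370,323))]:
    print(tri(C['scene'],a,C['side'],b))
# wrist points at given heights
w=C['wrist']
for nm,p,z in [("tray back L",(220,28),.026),("tray back R",(302,40),.026),("mouth L",(219,182),.037),("mouth R",(268,187),.037),("screw",(217,357),.04),("cass",(258,80),.03),("cTL",(237,36),.03),("cTR",(285,42),.03),("cBL",(232,117),.03),("cBR",(277,123),.03)]:
    print(nm,onz(w,*p,z))
for n in("scene","side"):
    im=cv2.imread(f"pics/{n}0.png");h=cv2.cvtColor(im,cv2.COLOR_BGR2HSV)
    m=cv2.inRange(h,(8,80,90),(22,255,255))
    k,l,s,c=cv2.connectedComponentsWithStats(m)
    for i in range(1,k):
        if 800<s[i,4]<6000 and 250<c[i][0]<420 and c[i][1]>250: 
            cn=cv2.findContours((l==i).astype(np.uint8),0,2)[0][0]
            print(n,s[i],c[i],cv2.approxPolyDP(cn,2.0,True)[:,0].tolist())
```

```text
tip,end,handle top mid tri:
(array([0.5661, 0.3393, 0.0119]), np.float64(0.0017253433545732517))
(array([0.374 , 0.3347, 0.004 ]), np.float64(0.0033062531010990153))
(array([0.4506, 0.3327, 0.0462]), np.float64(0.00015095611315994858))
tray back L [0.498  0.1364 0.026 ]
tray back R [0.561  0.1274 0.026 ]
mouth L [0.4923 0.0188 0.037 ]
mouth R [0.5322 0.0146 0.037 ]
screw [ 0.4796 -0.1421  0.04  ]
cass [0.5264 0.0978 0.03  ]
cTL [0.5116 0.1299 0.03  ]
cTR [0.5481 0.1253 0.03  ]
cBL [0.5045 0.0699 0.03  ]
cBR [0.5403 0.0651 0.03  ]
scene [390 258  38  83 973] [409.2138 310.853 ] [[427, 258], [413, 286], [419, 287], [419, 293], [414, 297], [411, 292], [390, 331], [410, 340]]
scene [ 280  320   95   50 1506] [329.176  342.6301] [[280, 325], [282, 330], [370, 369], [374, 362], [373, 358], [347, 347], [347, 334], [329, 326], [325, 328], [322, 336], [287, 320]]
side [ 299  317  116   37 1924] [359.5244 334.7801] [[299, 328], [300, 333], [408, 353], [412, 353], [414, 341], [383, 336], [382, 321], [357, 317], [354, 330], [302, 321]]
```

move_arm(
  series=[
    [[0.5, -0.17, 0, 0, 100], [1, -0.35, 0, 0, 100], [1, -0.35, 0, 0, 100], [1, -0.35, 0, 0, 100], [1, -0.35, 0, 0, 100]],
  ],
)

```text
clock: 0.78
ee_pos: [0.5333, 0.119, 0.2311]
eef_rot: [-0.0, 0.708, 0.707, -0.0]
contact_force: [-0.3, 0.4, 0.0]
finger_gap: 0.0853
gripper_force: 0.0
```

Run:
```python
from h import *
s=manip.sense();print(s['ee_pos'],s['clock'],s['joint_vel'].round(3))
c=eyes.calibration('wrist');cv2.imwrite("pics/wrist1.png",eyes.capture('wrist'));np.savez("wrist1.npz",**c)
```

```text
[0.53333816 0.11898053 0.23108424] 0.775 [-0.005  0.002  0.     0.001 -0.001  0.003]
```

View pics/wrist1.png

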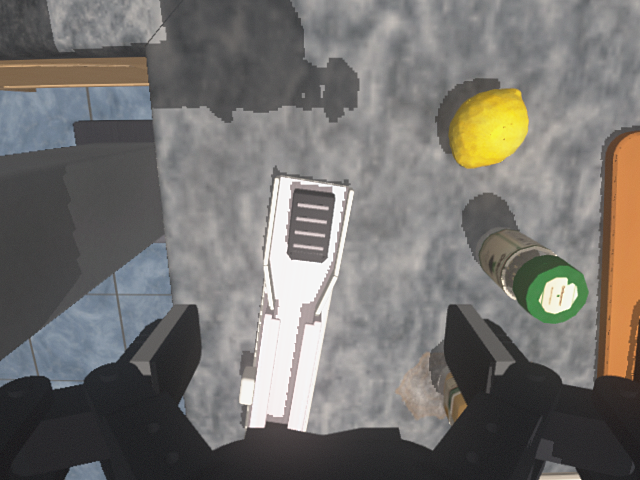

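The second wrist view shows the tray's back corners at (277,175) and (352,184), the black cassette at about (311,226), and the mouth at about (295,315). An enlarged crop of both views confirms the cassette and lets me pick corners.

Run:
```python
from h import *
a=cv2.imread("pics/wrist0.png")[15:215,180:310];b=cv2.imread("pics/wrist1.png")[160:360,235:365]
cv2.imwrite("pics/crop.png",np.hstack([cv2.resize(x,None,fx=3,fy=3,interpolation=cv2.INTER_CUBIC) for x in(a,b)]))
```

```text
(no output)
```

View pics/crop.png

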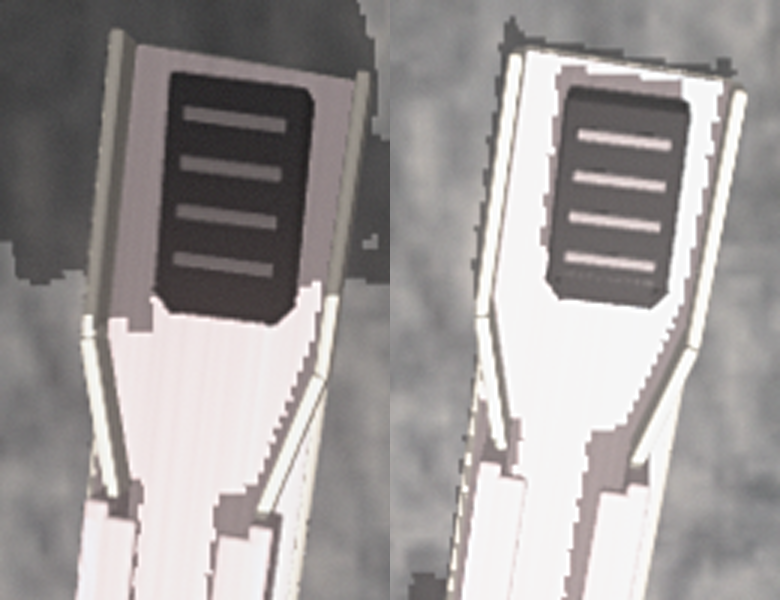

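The crop confirms the black cassette with four blades, chamfered nose towards the channel and flat tail near the tray's open back. It also shows the lip ends at the mouth and the kinks in the funnel walls.

Run:
```python
from h import *
np.set_printoptions(precision=4,suppress=True)
A=dict(np.load("wrist0.npz"));B=dict(np.load("wrist1.npz"))
P={"floorBL":((133,46),(135,50)),"floorBR":((355,78),(332,78)),"kinkL":((88,335),(94,318)),"kinkR":((325,378),(305,348)),
"lipLi":((133,520),(135,477)),"lipRi":((218,535),(213,492)),"lipLo":((85,500),(90,462)),
"tailL":((172,72),(178,88)),"tailR":((313,90),(298,103)),"noseL":((156,298),(158,285)),"noseR":((298,310),(277,297))}
Z={"fl":.01,"ki":.026,"li":.037,"ta":.03,"no":.03}
G={}
for k,(a,b) in P.items():
    a=(a[0]/3+180-.33,a[1]/3+15-.33);b=(b[0]/3+235-.33,b[1]/3+160-.33)
    X,e=tri(A,a,B,b);z=Z[k[:2]];m=(onz(A,*a,z)+onz(B,*b,z))/2;G[k]=m
    print(k,X,round(e,4),"plane",m, np.linalg.norm(onz(A,*a,z)-onz(B,*b,z)).round(4))
m=(G["lipLi"]+G["lipRi"])/2;b=(G["floorBL"]+G["floorBR"])/2;k=(G["kinkL"]+G["kinkR"])/2
for n,v in(("back->mouth",m-b),("kink->mouth",m-k),("lip",(G["lipRi"]-G["lipLi"])),("cassL",G["noseL"]-G["tailL"]),("cassR",G["noseR"]-G["tailR"])):
    print(n,v[:2],np.hypot(*v[:2]),np.arctan2(v[1],v[0]))
print(m,b,k)
# screw & channel far end rough, for axis
print(onz(A,217,357,.045))
# rail outer edges in wrist0 : print white mask extents at rows
```

```text
floorBL [0.4976 0.1381 0.0091] 0.0006 plane [0.4977 0.1381 0.01  ] 0.0006
floorBR [0.5563 0.1297 0.0072] 0.0012 plane [0.5563 0.1297 0.01  ] 0.0016
kinkL [0.4856 0.0628 0.0306] 0.0 plane [0.4847 0.0618 0.026 ] 0.0017
kinkR [0.5481 0.0507 0.024 ] 0.0007 plane [0.5481 0.0512 0.026 ] 0.001
lipLi [0.4963 0.0138 0.0362] 0.0007 plane [0.4964 0.0141 0.037 ] 0.0008
lipRi [0.5198 0.01   0.0385] 0.0007 plane [0.5196 0.0095 0.037 ] 0.0009
lipLo [0.4834 0.0194 0.0371] 0.0001 plane [0.4834 0.0194 0.037 ] 0.0001
tailL [0.5107 0.1292 0.0233] 0.001 plane [0.5116 0.1293 0.03  ] 0.0026
tailR [0.5459 0.1247 0.0204] 0.0013 plane [0.5462 0.1248 0.03  ] 0.0036
noseL [0.5043 0.0723 0.0289] 0.0004 plane [0.5045 0.0725 0.03  ] 0.0006
noseR [0.5405 0.0685 0.0275] 0.0027 plane [0.5407 0.069  0.03  ] 0.0028
back->mouth [-0.019  -0.1221] 0.12352968956309206 -1.725011763409892
kink->mouth [-0.0084 -0.0447] 0.04545333770236666 -1.7561941492428057
lip [ 0.0232 -0.0046] 0.02362714023478248 -0.19623851694219538
cassL [-0.0071 -0.0568] 0.05723294530154034 -1.6949581891100727
cassR [-0.0055 -0.0559] 0.05616721442739609 -1.6696446062975778
[0.508  0.0118 0.037 ] [0.527  0.1339 0.01  ] [0.5164 0.0565 0.026 ]
[ 0.481  -0.1389  0.045 ]
```

move_arm(
  series=[
    [[0.5, -0.17, 0, -0.05, 100], [0.9, -0.35, 0, -0.1, 100], [0.9, -0.35, 0, -0.15, 100], [0.9, -0.35, 0, -0.2, 100]],
  ],
)

```text
clock: 1.32
ee_pos: [0.4911, 0.2278, 0.2311]
eef_rot: [-0.0, 0.452, 0.892, -0.0]
contact_force: [0.3, -1.1, -1.0]
finger_gap: 0.0856
gripper_force: 0.0
```

move_arm(
  series=[
    [[0.46, 0.12, 0.1, -0.06, 100], [0.92, 0.25, 0.25, -0.12, 100], [0.92, 0.25, 0.25, -0.18, 100], [0.92, 0.25, 0.25, -0.24, 100], [0.92, 0.25, 0.25, -0.3, 100], [0.92, 0.25, 0.25, -0.3, 100], [0.92, 0.25, 0.25, -0.3, 100]],
  ],
)

```text
clock: 2.2
ee_pos: [0.4507, 0.3345, 0.2012]
eef_rot: [-0.0, 0.003, 1.0, -0.0]
contact_force: [-0.1, -0.8, -0.4]
finger_gap: 0.0849
gripper_force: 0.0
```

Run:
```python
from h import *
s=manip.sense();print(s['ee_pos'],s['eef_rot'],s['q'].round(2))
c=eyes.calibration('wrist');cv2.imwrite("pics/wrist2.png",eyes.capture('wrist'));np.savez("wrist2.npz",**c)
```

```text
[0.45069276 0.33452302 0.20119832] [-1.10455191e-04  2.59804723e-03  9.99996618e-01 -5.32666116e-05] [ 0.5   0.13  1.52  0.    1.49 -1.06]
```

View pics/wrist2.png

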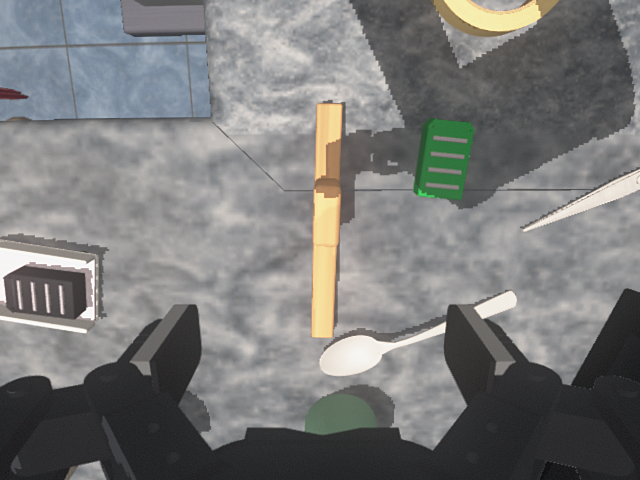

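The wrist view shows the bar from its back end at (330,103) to its tip at (323,335). The handle's top face is at about (327,215). The spoon and mug are near the tip but clear of the fingers.

Run:
```python
from h import *
np.set_printoptions(precision=4,suppress=True)
c=dict(np.load("wrist2.npz"));S=dict(np.load("side0.npz"));im=cv2.imread("pics/wrist2.png")
h=cv2.cvtColor(im,cv2.COLOR_BGR2HSV);m=cv2.inRange(h,(8,50,110),(26,255,255))
for r in (110,130,150,170,195,205,215,225,235,241,250,270,290,310,330):
    x=np.where(m[r,300:360])[0]+300;z=.052 if 190<r<242 else .014
    print(r,x.min(),x.max(),onz(c,x.min(),r,z)[:2],onz(c,x.max()+1,r,z)[:2])
y=np.where(m[90:345,324])[0]+90;print(y.min(),y.max(),onz(c,323,y.max()+1,.014),onz(c,330,y.min(),.014))
print(im[180:256:2,326].tolist())
```

```text
110 316 342 [0.3781 0.3304] [0.3782 0.351 ]
130 316 341 [0.393  0.3302] [0.3931 0.3503]
150 315 340 [0.4082 0.3293] [0.4083 0.3496]
170 315 339 [0.4238 0.3291] [0.4239 0.3489]
195 313 340 [0.4367 0.3282] [0.4368 0.3481]
205 313 340 [0.4439 0.3281] [0.444  0.3482]
215 313 340 [0.4513 0.328 ] [0.4514 0.3482]
225 313 339 [0.4587 0.3279] [0.4589 0.3475]
235 312 339 [0.4663 0.3271] [0.4664 0.3476]
241 312 338 [0.4709 0.327 ] [0.471  0.3469]
250 313 336 [0.4903 0.3267] [0.4904 0.3468]
270 312 335 [0.5081 0.3257] [0.5083 0.346 ]
290 312 335 [0.5265 0.3254] [0.5266 0.3461]
310 311 334 [0.5454 0.3243] [0.5456 0.3452]
330 311 333 [0.565 0.324] [0.5651 0.3444]
103 337 [0.5731 0.3346 0.014 ] [0.373  0.3411 0.014 ]
[[77, 102, 133], [80, 106, 138], [82, 109, 141], [93, 125, 164], [98, 135, 178], [98, 136, 179], [98, 135, 180], [95, 134, 177], [94, 130, 174], [152, 224, 253], [165, 230, 247], [164, 229, 247], [162, 229, 247], [165, 230, 247], [159, 226, 247], [151, 218, 246], [148, 216, 245], [150, 217, 245], [151, 217, 245], [152, 218, 245], [148, 216, 245], [150, 216, 245], [150, 217, 245], [151, 216, 245], [152, 217, 245], [153, 218, 245], [153, 218, 245], [149, 217, 245], [152, 217, 245], [153, 218, 245], [152, 217, 245], [151, 219, 246], [139, 202, 241], [131, 188, 236], [153, 219, 246], [155, 219, 246], [154, 219, 246], [154, 218, 246]]
```

move_arm(
  series=[
    [[-0.02, 0.03, 0.4, 0.01, 100], [-0.02, 0.03, 0.8, 0.01, 100], [-0.02, 0.03, 1, 0.01, 100], [-0.02, 0.03, 1, 0.01, 100]],
  ],
)

```text
clock: 2.75
ee_pos: [0.4521, 0.338, 0.0798]
eef_rot: [-0.001, 0.017, 1.0, -0.001]
contact_force: [-0.5, 1.1, 1.2]
finger_gap: 0.0855
gripper_force: 0.0
```

move_arm(
  series=[
    [[0, 0, 0.2, 0, 100], [0, 0, 0.4, 0, 100], [0, 0, 0.51, 0, 100], [0, 0, 0.51, 0, 60], [0, 0, 0.51, 0, 0], [0, 0, 0.51, 0, 0], [0, 0, 0.51, 0, 0], [0, 0, 0.51, 0, 0], [0, 0, 0.51, 0, 0], [0, 0, 0.51, 0, 0]],
  ],
  force=80,
)

```text
clock: 4.0
ee_pos: [0.4529, 0.3387, 0.0206]
eef_rot: [0.0, 0.016, 1.0, 0.0]
contact_force: [-0.8, -1.5, 6.0]
finger_gap: 0.0188
gripper_force: 81.8
```

move_arm(
  series=[
    [[0, 0, -0.15, 0, 0], [0, 0, -0.4, 0, 0], [0, 0, -0.7, 0, 0], [0, 0, -1, 0, 0], [0, 0, -1, 0, 0]],
  ],
)

```text
clock: 4.62
ee_pos: [0.4538, 0.3392, 0.144]
eef_rot: [0.002, 0.016, 1.0, 0.001]
contact_force: [-0.6, 0.1, -1.4]
finger_gap: 0.0189
gripper_force: 80.9
```

move_arm(
  series=[
    [[-0.08, -0.05, 0, 0.05, 0], [-0.16, -0.1, 0, 0.1, 0], [-0.25, -0.15, 0, 0.15, 0], [-0.33, -0.2, 0, 0.2, 0], [-0.42, -0.26, 0, 0.25, 0], [-0.5, -0.31, 0, 0.3, 0], [-0.58, -0.36, 0, 0.35, 0], [-0.66, -0.41, 0, 0.4, 0], [-0.75, -0.46, 0, 0.45, 0], [-0.84, -0.515, 0, 0.5, 0], [-0.84, -0.515, 0, 0.541, 0], [-0.84, -0.515, 0, 0.541, 0], [-0.84, -0.515, 0, 0.541, 0]],
  ],
)

```text
clock: 6.25
ee_pos: [0.5513, 0.2736, 0.1399]
eef_rot: [-0.0, 0.76, 0.649, -0.0]
contact_force: [0.1, 0.4, -2.0]
finger_gap: 0.0193
gripper_force: 80.8
```

Run:
```python
from h import *
np.set_printoptions(precision=4,suppress=True)
A=dict(np.load("wrist0.npz"));B=dict(np.load("wrist1.npz"))
print("lemon",onz(B,490,128,.03),onz(B,455,150,.03),"pepper",onz(B,485,245,.03),onz(B,515,290,.106),"honey",onz(A,425,325,.086))
s=manip.sense();print(s)
c=eyes.calibration('wrist');cv2.imwrite("pics/wrist3.png",eyes.capture('wrist'));np.savez("wrist3.npz",**c)
cv2.imwrite("pics/side3.png",eyes.capture('side'));cv2.imwrite("pics/scene3.png",eyes.capture('scene'))
```

```text
lemon [0.6709 0.1803 0.03  ] [0.6438 0.1627 0.03  ] pepper [0.6771 0.0812 0.03  ] [0.671  0.0719 0.106 ] honey [ 0.6558 -0.0844  0.086 ]
{'clock': 6.25, 'q': array([0.3356, 0.279 , 1.4687, 0.0001, 1.3944, 0.4926]), 'joint_vel': array([-0.0004, -0.0019, -0.0004, -0.0015, -0.0019,  0.008 ]), 'joint_efforts': array([ -0.21  , -81.3337, -55.3364,  -0.0147,   0.0112,   0.1449]), 'ee_pos': array([0.5513, 0.2736, 0.1399]), 'eef_rot': array([-0.0001,  0.7604,  0.6495, -0.0002]), 'contact_force': array([ 0.1161,  0.3944, -1.9789]), 'ft_torque': array([0.0249, 0.0878, 0.0031]), 'gripper_force': 80.833500623703, 'finger_gap': 0.019267054675759204}
```

View pics/wrist3.png

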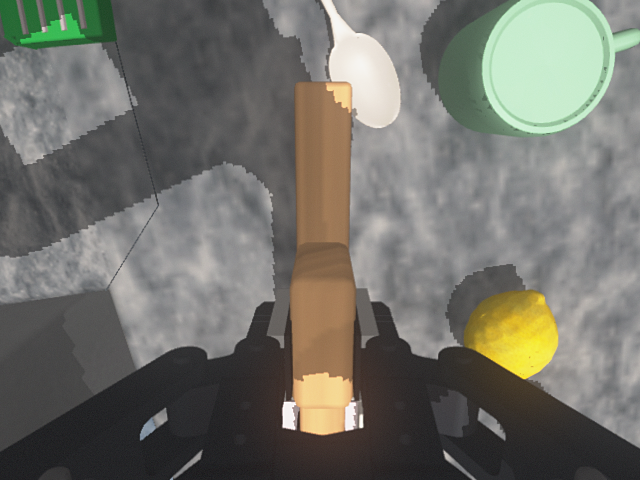

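The stick is held straight in the gripper, with its bar's back end at (324,85) and its handle at (322,320). The lemon and mug are clear of the path.

move_arm(
  series=[
    [[0, 0, 0.3, 0, 0], [0, 0, 0.6, 0, 0], [0, 0, 0.8, 0, 0], [0, 0, 0.89, 0, 0], [0, 0, 0.89, 0, 0], [0, 0, 0.89, 0, 0]],
  ],
)

```text
clock: 7.15
ee_pos: [0.5521, 0.2738, 0.0345]
eef_rot: [0.0, 0.761, 0.648, 0.001]
contact_force: [-0.2, 0.3, -0.6]
finger_gap: 0.0188
gripper_force: 80.9
```

Run:
```python
from h import *
s=manip.sense();print(s['ee_pos'],s['contact_force'])
a=eyes.capture('side');b=eyes.capture('scene');cv2.imwrite("pics/side4.png",a);cv2.imwrite("pics/scene4.png",b)
def cr(i,x,y):return cv2.resize(i[y:y+150,x:x+100],None,fx=4,fy=4,interpolation=cv2.INTER_CUBIC)
cv2.imwrite("pics/c4.png",np.hstack([cr(a,310,165),cr(b,325,190)]))
```

```text
[0.55210022 0.27383009 0.03447217] [-0.17641831  0.31376731 -0.62682947]
```

View pics/c4.png

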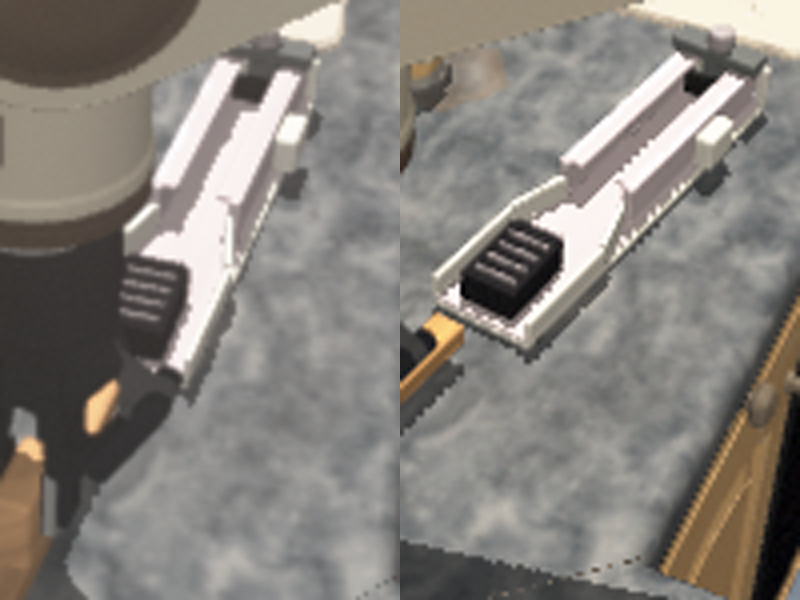

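The crop shows the stick tip at scene (340,270), just behind the tray's open back edge, with the cassette ahead of it. The depth-stop screw is at scene (405,200) and side (377,175).

Run:
```python
from h import *
np.set_printoptions(precision=4,suppress=True)
A=dict(np.load("wrist0.npz"));S=dict(np.load("side0.npz"));C=dict(np.load("scene0.npz"))
scr,e=tri(C,(405,200),S,(377.3,175.5));print("screw",scr,e,tri(C,(405,200),A,(217,357)),tri(S,(377.3,175.5),A,(217,357)))
s=manip.sense();p=s['ee_pos'];d=np.array([np.cos(-1.731),np.sin(-1.731),0]);n=np.array([-d[1],d[0],0])
base=p-[0,0,.0206];tip=base+.12*d
m=np.array([.508,.0125,0]);ax=np.array([np.cos(-1.735),np.sin(-1.735),0]);an=np.array([-ax[1],ax[0],0])
print("tip",tip,"rel mouth along/lat",(tip-m)@ax,(tip-m)@an)
print("screw along/lat",(scr-m)@ax,(scr-m)@an)
print("exp tip corners top scene",proj(C,[tip+.01*n+[0,0,.014],tip-.01*n+[0,0,.014],tip-.01*n]))
print("side",proj(S,[tip+.01*n+[0,0,.014],tip-.01*n+[0,0,.014],tip-.01*n]))
# tray back floor corners and rail corners in scene at z
for nm,uv,z in(("trayR top",(357.5,276),.026),("trayL top",(434-400,275),0)):pass
f=lambda x,y:(325+x/4-.37,190+y/4-.37)
for nm,q,z in(("backR wall top",(527,338),.026),("backL wall top",(434,275),.026),("lipRi",(624,183),.037),("lipLi",(564,160),.037),("padL",(683,88),.03)):
    X=onz(C,*f(q[0]-400,q[1]),z);print(nm,X,(X-m)@ax,(X-m)@an)
# pad in wrist0
for q in((215,322),(237,322)):
    X=onz(A,*q,.03);print("pad w0",X,(X-m)@ax,(X-m)@an)
```

```text
screw [ 0.4798 -0.1201  0.0586] 0.0018322704908564737 (array([ 0.4833, -0.1347,  0.0503]), np.float64(0.0018081572131161878)) (array([ 0.4807, -0.1386,  0.046 ]), np.float64(0.0011810494502557075))
tip [0.5329 0.1553 0.0138] rel mouth along/lat -0.14497653130784488 0.0012118224593036459
screw along/lat 0.13540062961677904 -0.00611718134652131
exp tip corners top scene [[335.0386 266.7036]
 [342.4295 270.3712]
 [342.2702 274.9618]]
side [[332.2991 255.8758]
 [341.8363 258.1573]
 [341.5497 263.4121]]
backR wall top [0.4914 0.1521 0.026 ] -0.13496609319368333 -0.03917417007640277
backL wall top [0.5598 0.1291 0.026 ] -0.12347148236379354 0.03200527980858364
lipRi [0.4905 0.0149 0.037 ] 0.0004907735122024748 -0.017698387060975804
lipLi [0.531 0.011 0.037] -0.002311031659929084 0.02294238864352064
padL [ 0.4959 -0.1012  0.03  ] 0.1141807375459964 0.006642303055621716
pad w0 [ 0.4777 -0.1116  0.03  ] 0.12738424966647757 -0.009648436727734045
pad w0 [ 0.498  -0.1115  0.03  ] 0.12397404791938713 0.010410793737445436
```

move_arm(
  series=[
    [[-0.08, -0.01, 0, 0, 0], [-0.16, -0.01, 0, 0, 0], [-0.2, -0.01, 0, 0, 0], [-0.24, -0.01, 0, 0, 0], [-0.27, -0.01, 0, 0, 0], [-0.3, -0.01, 0, 0, 0], [-0.34, -0.01, 0, 0, 0], [-0.38, -0.01, 0, 0, 0], [-0.42, -0.01, 0, 0, 0], [-0.46, -0.01, 0, 0, 0], [-0.5, -0.015, 0, 0, 0], [-0.54, -0.015, 0, 0, 0], [-0.58, -0.015, 0, 0, 0], [-0.62, -0.015, 0, 0, 0], [-0.62, -0.015, 0, 0, 0]],
  ],
)

```text
clock: 9.12
ee_pos: [0.5378, 0.2, 0.0333]
eef_rot: [0.0, 0.762, 0.648, -0.0]
contact_force: [-0.5, -0.2, -1.6]
finger_gap: 0.0187
gripper_force: 80.9
```

Run:
```python
from h import *
s=manip.sense();print(s['ee_pos'],s['contact_force'])
b=eyes.capture('scene');cv2.imwrite("pics/scene5.png",b)
def cr(i,x,y):return cv2.resize(i[y:y+120,x:x+120],None,fx=5,fy=5,interpolation=cv2.INTER_CUBIC)
cv2.imwrite("pics/c5.png",cr(b,320,185))
```

```text
[0.5378369  0.20000333 0.03327319] [-0.47105281 -0.21197828 -1.62891721]
```

View pics/c5.png

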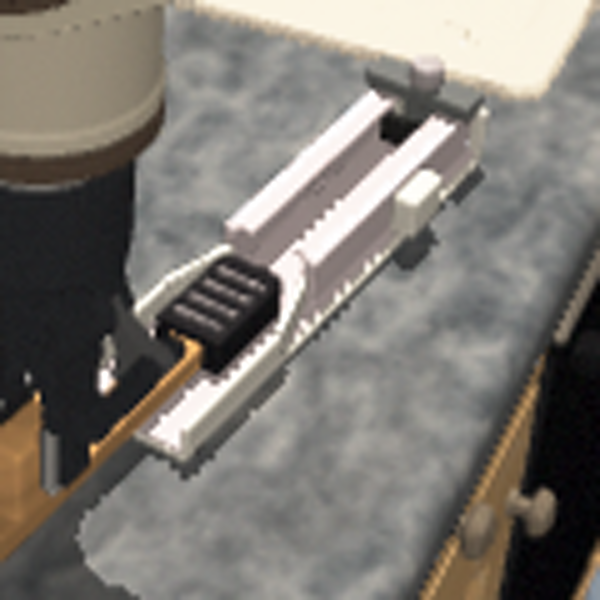

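The cassette (scene (364,247)) is going into the funnel, with the stick tip at (360,255) flat on its tail.

move_arm(
  series=[
    [[-0.03, 0, 0, 0, 0], [-0.06, 0, 0, 0, 0], [-0.09, 0, 0, 0, 0], [-0.12, 0, 0, 0, 0], [-0.15, 0, 0, 0, 0], [-0.18, 0, 0, 0, 0], [-0.21, -0.005, 0, 0, 0], [-0.24, -0.005, 0, 0, 0], [-0.27, -0.005, 0, 0, 0], [-0.3, -0.005, 0, 0, 0]],
  ],
)

```text
clock: 10.42
ee_pos: [0.5315, 0.1648, 0.0333]
eef_rot: [-0.0, 0.761, 0.648, -0.0]
contact_force: [0.5, 1.5, 0.2]
finger_gap: 0.0186
gripper_force: 80.9
```

move_arm(
  series=[
    [[-0.04, 0, 0, 0, 0], [-0.08, 0, 0, 0, 0], [-0.12, 0, 0, 0, 0], [-0.16, 0, 0, 0, 0], [-0.2, 0, 0, 0, 0], [-0.24, 0, 0, 0, 0], [-0.28, 0, 0, 0, 0], [-0.32, 0, 0, 0, 0], [-0.36, 0, 0, 0, 0]],
  ],
)

```text
clock: 11.55
ee_pos: [0.5246, 0.122, 0.0333]
eef_rot: [-0.0, 0.761, 0.648, -0.0]
contact_force: [0.1, 1.4, -0.0]
finger_gap: 0.019
gripper_force: 80.9
```

move_arm(
  series=[
    [[-0.03, 0, 0, 0, 0], [-0.06, 0, 0, 0, 0], [-0.09, 0, 0, 0, 0], [-0.12, 0.005, 0, 0, 0], [-0.15, 0.005, 0, 0, 0], [-0.17, 0.005, 0, 0, 0], [-0.19, 0.005, 0, 0, 0], [-0.21, 0.005, 0, 0, 0], [-0.23, 0.005, 0, 0, 0]],
  ],
)

```text
clock: 12.68
ee_pos: [0.5209, 0.0957, 0.0335]
eef_rot: [-0.0, 0.761, 0.648, 0.001]
contact_force: [0.4, 10.5, 0.7]
finger_gap: 0.0187
gripper_force: 81.3
```

move_arm(
  series=[
    [[-0.01, 0, 0, 0, 0], [-0.02, 0, 0, 0, 0], [-0.03, 0, 0, 0, 0], [-0.03, 0, 0, 0, 0]],
  ],
)

```text
clock: 13.18
ee_pos: [0.5204, 0.092, 0.0335]
eef_rot: [-0.0, 0.761, 0.648, 0.001]
contact_force: [-0.7, 9.5, 1.4]
finger_gap: 0.019
gripper_force: 81.2
```

move_arm(
  series=[
    [[-0.01, 0, 0, 0, 0], [-0.02, 0, 0, 0, 0], [-0.03, 0, 0, 0, 0], [-0.04, 0, 0, 0, 0], [-0.04, 0, 0, 0, 0]],
  ],
)

```text
clock: 13.8
ee_pos: [0.5196, 0.0873, 0.0335]
eef_rot: [-0.0, 0.761, 0.648, 0.001]
contact_force: [0.1, 9.0, 1.5]
finger_gap: 0.0188
gripper_force: 81.2
```

move_arm(
  series=[
    [[-0.01, 0, 0, 0, 0], [-0.02, 0, 0, 0, 0], [-0.03, 0, 0, 0, 0], [-0.03, 0, 0, 0, 0]],
  ],
)

```text
clock: 14.3
ee_pos: [0.519, 0.0837, 0.0334]
eef_rot: [-0.0, 0.761, 0.648, 0.001]
contact_force: [-1.0, 9.9, 1.4]
finger_gap: 0.0191
gripper_force: 81.2
```

move_arm(
  series=[
    [[-0.01, 0, 0, 0, 0], [-0.02, 0, 0, 0, 0], [-0.02, 0, 0, 0, 0]],
  ],
)

```text
clock: 14.68
ee_pos: [0.5186, 0.0814, 0.0334]
eef_rot: [-0.0, 0.761, 0.648, 0.0]
contact_force: [-0.1, 8.9, 0.1]
finger_gap: 0.0188
gripper_force: 81.2
```

move_arm(
  series=[
    [[-0.01, 0, 0, 0, 0], [-0.02, 0, 0, 0, 0], [-0.02, 0, 0, 0, 0]],
  ],
)

```text
clock: 15.05
ee_pos: [0.5182, 0.079, 0.0335]
eef_rot: [-0.0, 0.761, 0.648, 0.001]
contact_force: [0.1, 9.0, 0.7]
finger_gap: 0.019
gripper_force: 81.2
```

move_arm(
  series=[
    [[-0.01, 0, 0, 0, 0], [-0.02, 0, 0, 0, 0], [-0.02, 0, 0, 0, 0]],
  ],
)

```text
clock: 15.42
ee_pos: [0.5178, 0.0767, 0.0334]
eef_rot: [-0.0, 0.761, 0.648, 0.0]
contact_force: [-0.2, 9.2, 1.9]
finger_gap: 0.0192
gripper_force: 81.2
```

move_arm(
  series=[
    [[-0.01, 0, 0, 0, 0], [-0.02, 0, 0, 0, 0], [-0.02, 0, 0, 0, 0]],
  ],
)

```text
clock: 15.8
ee_pos: [0.5175, 0.0743, 0.0334]
eef_rot: [-0.0, 0.761, 0.648, 0.001]
contact_force: [-0.2, 9.9, 0.9]
finger_gap: 0.0185
gripper_force: 81.2
```

move_arm(
  series=[
    [[-0.01, 0, 0, 0, 0], [-0.02, 0, 0, 0, 0], [-0.02, 0, 0, 0, 0]],
  ],
)

```text
clock: 16.18
ee_pos: [0.5171, 0.0719, 0.0334]
eef_rot: [-0.0, 0.761, 0.648, 0.0]
contact_force: [-0.5, 8.8, 1.5]
finger_gap: 0.0191
gripper_force: 81.2
```

move_arm(
  series=[
    [[-0.01, 0, 0, 0, 0], [-0.02, 0, 0, 0, 0], [-0.02, 0, 0, 0, 0]],
  ],
)

```text
clock: 16.55
ee_pos: [0.5167, 0.0695, 0.0334]
eef_rot: [-0.0, 0.761, 0.648, 0.0]
contact_force: [-0.9, 8.9, 0.9]
finger_gap: 0.019
gripper_force: 81.2
```

move_arm(
  series=[
    [[-0.01, 0, 0, 0, 0], [-0.02, 0, 0, 0, 0], [-0.02, 0, 0, 0, 0]],
  ],
)

```text
clock: 16.92
ee_pos: [0.5163, 0.0672, 0.0334]
eef_rot: [-0.0, 0.761, 0.648, 0.0]
contact_force: [-0.2, 9.5, 0.6]
finger_gap: 0.0188
gripper_force: 81.2
```

move_arm(
  series=[
    [[-0.01, 0, 0, 0, 0], [-0.02, 0, 0, 0, 0], [-0.02, 0, 0, 0, 0]],
  ],
)

```text
clock: 17.3
ee_pos: [0.5159, 0.0648, 0.0334]
eef_rot: [-0.0, 0.761, 0.648, 0.0]
contact_force: [-1.1, 8.8, 1.5]
finger_gap: 0.0192
gripper_force: 81.2
```

move_arm(
  series=[
    [[-0.01, 0, 0, 0, 0], [-0.02, 0, 0, 0, 0], [-0.02, 0, 0, 0, 0]],
  ],
)

```text
clock: 17.68
ee_pos: [0.5155, 0.0624, 0.0334]
eef_rot: [-0.0, 0.761, 0.648, 0.0]
contact_force: [-0.7, 8.4, 2.4]
finger_gap: 0.0189
gripper_force: 81.2
```

Run:
```python
from h import *
w=eyes.capture('wrist');cv2.imwrite("pics/wrist6.png",w);o=cv2.imread("pics/wrist3.png")
for i in(o,w):
    m=cv2.inRange(cv2.cvtColor(i,cv2.COLOR_BGR2HSV),(6,60,60),(26,255,255));y=np.where(m[40:200,310:340].mean(1)>128)[0]+40
    r=[np.where(m[k,270:380])[0] for k in(110,200)];print(y.min(),[(x.min()+270,x.max()+270) for x in r])
b=eyes.capture('scene');cv2.imwrite("pics/scene6.png",b)
print(manip.sense()['contact_force'])
C=dict(np.load("scene0.npz"));m=np.array([.508,.0125,0]);ax=np.array([np.cos(-1.735),np.sin(-1.735),0])
for a in(.05,.06,.07,.08,.09,.1,.11,.12,.13,.14):
    p=proj(C,[m+a*ax+[0,0,.03]])[0];u,v=p.round().astype(int);print(a,(u,v),b[v,u-1:u+2].mean(0).round(),o is None)
```

```text
82 [(np.int64(294), np.int64(351)), (np.int64(296), np.int64(349))]
81 [(np.int64(295), np.int64(351)), (np.int64(296), np.int64(349))]
[0.09359292 8.98580103 1.07187092]
0.05 (np.int64(385), np.int64(225)) [33. 31. 31.] False
0.06 (np.int64(387), np.int64(223)) [38. 37. 37.] False
0.07 (np.int64(389), np.int64(221)) [59. 60. 62.] False
0.08 (np.int64(391), np.int64(219)) [36. 33. 33.] False
0.09 (np.int64(393), np.int64(217)) [ 98. 100. 106.] False
0.1 (np.int64(395), np.int64(215)) [ 97.  98. 106.] False
0.11 (np.int64(397), np.int64(213)) [82. 84. 91.] False
0.12 (np.int64(399), np.int64(211)) [37. 35. 38.] False
0.13 (np.int64(401), np.int64(210)) [26. 27. 28.] False
0.14 (np.int64(403), np.int64(208)) [67. 69. 69.] False
```

The stick hasn't slipped in the grip, and the cassette is deep in the channel. I'll keep going in small steps.

move_arm(
  series=[
    [[-0.01, 0, 0, 0, 0], [-0.02, 0, 0, 0, 0], [-0.02, 0, 0, 0, 0]],
  ],
)

```text
clock: 18.15
ee_pos: [0.5151, 0.0601, 0.0334]
eef_rot: [-0.0, 0.761, 0.648, 0.0]
contact_force: [0.6, 8.9, 1.5]
finger_gap: 0.0192
gripper_force: 81.2
```

move_arm(
  series=[
    [[-0.01, 0, 0, 0, 0], [-0.02, 0, 0, 0, 0], [-0.02, 0, 0, 0, 0]],
  ],
)

```text
clock: 18.52
ee_pos: [0.5148, 0.0577, 0.0334]
eef_rot: [-0.0, 0.761, 0.648, 0.0]
contact_force: [-0.6, 9.2, 1.9]
finger_gap: 0.0189
gripper_force: 81.2
```

move_arm(
  series=[
    [[-0.01, 0, 0, 0, 0], [-0.02, 0, 0, 0, 0], [-0.02, 0, 0, 0, 0]],
  ],
)

```text
clock: 18.9
ee_pos: [0.5145, 0.0558, 0.0336]
eef_rot: [-0.001, 0.761, 0.648, 0.001]
contact_force: [-0.2, 14.8, 2.8]
finger_gap: 0.0188
gripper_force: 81.4
```

move_arm(
  series=[
    [[-0.004, 0, 0, 0, 0], [-0.004, 0, 0, 0, 0], [-0.004, 0, 0, 0, 0], [-0.004, 0, 0, 0, 0]],
  ],
)

```text
clock: 19.4
ee_pos: [0.5144, 0.0555, 0.0336]
eef_rot: [-0.001, 0.761, 0.648, 0.001]
contact_force: [0.8, 16.1, 2.8]
finger_gap: 0.0191
gripper_force: 81.5
```

Pushing at about 16 N, so I'll hold it there.

move_arm(
  series=[
    [[0, 0, 0, 0, 0], [0, 0, 0, 0, 0], [0, 0, 0, 0, 0], [0, 0, 0, 0, 0], [0, 0, 0, 0, 0], [0, 0, 0, 0, 0], [0, 0, 0, 0, 0], [0, 0, 0, 0, 0], [0, 0, 0, 0, 0], [0, 0, 0, 0, 0], [0, 0, 0, 0, 0], [0, 0, 0, 0, 0]],
  ],
)

```text
clock: 20.9
ee_pos: [0.5144, 0.0555, 0.0335]
eef_rot: [-0.001, 0.761, 0.648, 0.001]
contact_force: [1.0, 16.5, 3.6]
finger_gap: 0.019
gripper_force: 81.5
```

move_arm(
  series=[
    [[0.02, 0, 0, 0, 0], [0.05, 0, 0, 0, 0], [0.1, 0, 0, 0, 0], [0.17, 0, 0, 0, 0], [0.25, 0, 0, 0, 0], [0.35, 0, 0, 0, 0], [0.45, 0, 0, 0, 0], [0.55, 0, 0, 0, 0], [0.65, 0, 0, 0, 0], [0.75, 0, 0, 0, 0], [0.85, 0, 0, 0, 0], [0.95, 0, 0, 0, 0], [1, 0, 0, 0, 0]],
  ],
)

```text
clock: 22.52
ee_pos: [0.5335, 0.1735, 0.0332]
eef_rot: [-0.0, 0.761, 0.648, -0.0]
contact_force: [-0.3, -0.7, 0.1]
finger_gap: 0.0189
gripper_force: 80.8
```

move_arm(
  series=[
    [[0.1, 0, 0, 0, 0], [0.2, 0, 0, 0, 0], [0.3, 0, 0, 0, 0], [0.4, 0, 0, 0, 0], [0.5, 0, 0, 0, 0], [0.6, 0, 0, 0, 0], [0.7, 0, 0, 0, 0], [0.8, 0, -0.1, 0, 0], [0.83, 0, -0.3, 0, 0], [0.83, 0, -0.6, 0, 0], [0.83, 0, -0.89, 0, 0], [0.83, 0, -0.89, 0, 0], [0.83, 0, -0.89, 0, 0]],
  ],
)

```text
clock: 24.15
ee_pos: [0.5491, 0.2712, 0.1399]
eef_rot: [-0.0, 0.761, 0.648, -0.0]
contact_force: [-1.1, 1.2, -2.2]
finger_gap: 0.0191
gripper_force: 80.9
```

move_arm(
  series=[
    [[0.04, -0.09, 0, -0.05, 0], [0.08, -0.18, 0, -0.1, 0], [0.13, -0.27, 0, -0.15, 0], [0.17, -0.36, 0, -0.2, 0], [0.21, -0.45, 0, -0.25, 0], [0.26, -0.54, 0, -0.3, 0], [0.3, -0.63, 0, -0.35, 0], [0.34, -0.72, 0, -0.4, 0], [0.38, -0.8, 0, -0.45, 0], [0.42, -0.88, 0, -0.5, 0], [0.42, -0.88, 0, -0.541, 0], [0.42, -0.88, 0, -0.541, 0], [0.42, -0.88, 0, -0.541, 0]],
  ],
)

```text
clock: 25.78
ee_pos: [0.453, 0.3375, 0.1395]
eef_rot: [-0.0, 0.017, 1.0, -0.0]
contact_force: [-0.1, -0.3, -0.6]
finger_gap: 0.0186
gripper_force: 80.9
```

move_arm(
  series=[
    [[0, 0, 0.3, 0, 0], [0, 0, 0.6, 0, 0], [0, 0, 0.8, 0, 0], [0, 0, 0.9, 0, 0], [0, 0, 0.95, 0, 0], [0, 0, 0.97, 0, 0], [0, 0, 0.97, 0, 0], [0, 0, 0.97, 0, 0]],
  ],
)

```text
clock: 26.78
ee_pos: [0.4534, 0.3378, 0.0243]
eef_rot: [0.0, 0.016, 1.0, 0.0]
contact_force: [-0.7, 0.3, -0.5]
finger_gap: 0.0187
gripper_force: 80.9
```

move_arm(
  series=[
    [[0, 0, 0.01, 0, 0], [0, 0, 0.02, 0, 0], [0, 0, 0.027, 0, 0], [0, 0, 0.027, 0, 0], [0, 0, 0.027, 0, 0]],
  ],
)

```text
clock: 27.4
ee_pos: [0.4531, 0.3376, 0.0206]
eef_rot: [-0.0, 0.016, 1.0, -0.0]
contact_force: [-2.7, -1.8, 5.1]
finger_gap: 0.0188
gripper_force: 81.5
```

On the worktop with 5 N contact. Next I open gradually and retreat.

move_arm(
  series=[
    [[0, 0, 0, 0, 40], [0, 0, 0, 0, 70], [0, 0, 0, 0, 100], [0, 0, 0, 0, 100], [0, 0, 0, 0, 100], [0, 0, 0, 0, 100], [0, 0, -0.1, 0, 100], [0, 0, -0.4, 0, 100], [0, 0, -0.7, 0, 100], [0, 0, -1, 0, 100], [0, 0, -1, 0, 100]],
  ],
)

```text
clock: 28.78
ee_pos: [0.4542, 0.3383, 0.1442]
eef_rot: [0.002, 0.016, 1.0, 0.001]
contact_force: [-0.2, -0.3, 0.6]
finger_gap: 0.0854
gripper_force: 0.0
```

move_arm(
  series=[
    [[0.2, 0, -0.4, 0, 100], [0.4, 0, -0.8, 0, 100], [0.4, 0, -0.8, 0, 100], [0.4, 0, -0.8, 0, 100]],
  ],
)

```text
clock: 29.28
ee_pos: [0.405, 0.3391, 0.2359]
eef_rot: [-0.0, 0.016, 1.0, -0.0]
contact_force: [0.2, -0.2, -1.1]
finger_gap: 0.0856
gripper_force: 0.0
```

Run:
```python
from h import *
s=manip.sense();print(s['ee_pos'],s['contact_force'],s['clock'])
b=eyes.capture('scene');cv2.imwrite("pics/scene7.png",b)
cv2.imwrite("pics/c7.png",cv2.resize(b[180:380,260:440],None,fx=3,fy=3,interpolation=cv2.INTER_CUBIC))
```

```text
[0.40500307 0.3390529  0.2358877 ] [ 0.23295197 -0.21318983 -1.11761105] 29.275
```

View pics/c7.png

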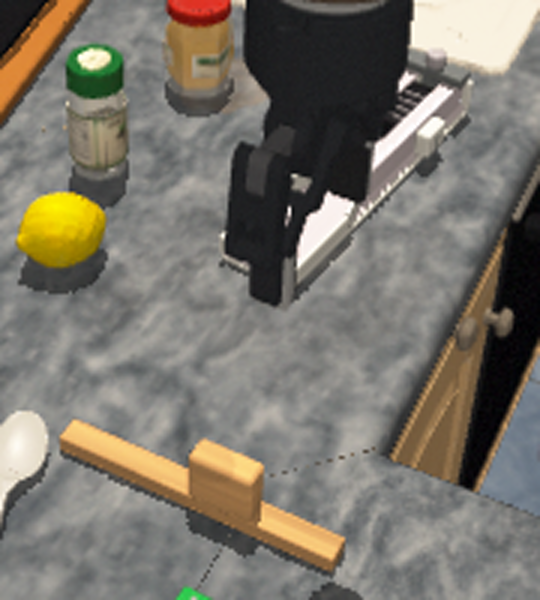

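The stick lies flat on its base at scene (328,345), clear of the slicer. The cassette's blades show at the far end of the channel by the stop (scene (393,215)), and the bystanders look unmoved.

```bash
python3 -c "
from cell import manip
print(manip.job_done())"
```

```text
the job is handed in; nothing more can be done
None
```

I handed the job in at about 29 s: the cassette is pressed home on the depth stop (held about 16 N for roughly 1.5 s, highest wrist reading 16.5 N), and the stick lies flat on the worktop clear of the slicer; no verdict came back.

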